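# Three clicks on the bench gauge

### The arm

A 6-joint arm with a two-finger parallel gripper is mounted at the origin on a cart in front of the work surface, level with it; the furniture and walls round the work are solid. World frame = base frame: x ahead of the robot, y to its left, z up, the work surface at z = 0. Lengths are in mm, angles in rad, forces in N, time in s.
With the tool pointing down it reaches from about 350 to 775 mm from the base axis. Payload 7.3 kg.
Tool frame: the origin (TCP) lies on the centre line of the jaws, within the pads' length; the fingertips stand finger_overhang ahead of it and the grasp point (between the pads) lies 8 mm behind it (finger_overhang is the distance from the TCP to the fingertips, in mm); z points along the fingers, y is the line along which they close (so a half turn about z gives the same grasp; the last joint's range is limited). The gripper opens to 92 mm and grips with 3 to 60 N. Pads are 19 mm wide; open, the fingers measure 130 mm over their backs; the gripper's body (75 mm by 190 mm) begins 47 mm behind the grasp point.
Start: joints at [-1.337, 0.342, 1.524, -0, 1.275, -0.146], TCP at [194.659, -487.598, 237.741] pointing down, gripper open.
Joint ranges: [-2.53, 2.53], [-0.77, 2.02], [0.04, 2.7], [-1, 4.14], [0.28, 2.66], [-3.11, 3.11]. Speed limits (rad/s): [2.57, 2.57, 3.14, 3.14, 3.14, 3.14].

### API

Orientations are given as [roll, pitch, yaw] about the fixed x, y, z axes, in that order (R = Rz(yaw) Ry(pitch) Rx(roll)).
In Python, from plant import get_obs, capture, close_job, finger_overhang gives the robot as it stands.
- The arm moves only by the shell command python3 -m inch 'ROWS'. ROWS is JSON, one flat list of numbers, 7 for each row, row after row: the turn, a rotation vector about the tool's x, y, z scaled (see below), then the shift along the tool's x, y, z scaled (see below), then the closure, from -1 (fully open) to 1 (shut). In form: [ax, ay, az, tx, ty, tz, gripper, ax, ay, az, tx, ty, tz, gripper, ...]. A call has 1 to 10 rows; each row shifts and turns the commanded pose from where the row before left it, along the tool's axes as they then stand; what a row does not reach is not made up. The controller multiplies each number of a shift by 0.8 m and each number of a turn by 1.5 rad. A row lasts 1/12 s, in which the tool goes at most 41.7 mm and 7.16 degrees, less where a joint would pass 70% of its speed; a pose out of reach is approached as far as the arm can. A call with a number of a shift or a turn outside -1 to 1 is refused whole. A call with a gripper value outside its range is refused whole. The fingers move at their own pace and stop on an object; the grip force is fixed at half the most. Time passes only in rows, so rows that do not move let the fingers close. It gives the time, the measured TCP pose, the force, the opening and the grip force at its end, in the units of the state.
- get_obs(): the state, without advancing time (a new reading comes with each control period).
- capture(name): name is "side" or "top" or "wrist"; returns a dict with "image" (420x560x3 uint8, red, green, blue), "mtx" (3x3 intrinsics, pixels), "pose" (4x4, takes a point from camera to world coordinates). Camera axes: x right, y up, looking along -z (the intrinsics and any distortion apply to the point x, -y, -z); pixel columns grow to the right and rows downward; lengths in mm; the calibration is good to about 2 mm. A picture is of the moment at which its call begins. There is no depth.
- close_job(): hands the job in; it is judged then, once.
The state is a dict: "time": time; "joint_positions": joint angles; "dq": joint speeds; "tau": joint torques, N m; "tool_pos": TCP position; "tcp_rot": TCP orientation; "contact_force": force on the tool from outside, world axes, zero at the start; "moment": the same for the moment, N m; "grip_width": finger opening in mm; "finger_force": force on a finger pad.
Only numpy, scipy, OpenCV 4.12 (cv2) and the standard library are available. Lean on these libraries where they do the work, as an engineer would, in place of code of your own. Each camera call takes 0.05 s, during which the arm holds its last target. There are 200 camera calls.

### The job

Using the red grip bar of the ratchet lever, slide the head of the bench gauge along until its jaw has closed on the white adaptor and pressed it against the anvil, then push the lever on in the same direction for three clicks, exactly three and never a fourth, so that the measuring force is set. The lever springs back if let go, so finish while still holding the bar at the third click with the jaw pressed on the adaptor. Leave the other things on the bench alone.

Things in the scene. Friction and masses are not known exactly. Their poses are not given: they have to be found in the camera images.
- gauge: bench length gauge fixed to the bench: grey plate 90 x 300 x 18 mm (own x -45 to 45, y -175 to 125), blue anvil block at its +y end (50 mm wide, top 76 mm above the bench), aluminium table 34 mm wide, top 32 mm above the bench, before the anvil, blue sliding head on a rail. Origin on the bench surface; z up; the head closes along +y. Position and yaw vary
- anvil_face (a point): centre of the steel anvil face, 46 mm above the bench, looking along the gauge's -y
- jaw_face (a point): centre of the steel jaw face of the sliding head (28 mm wide, 26 mm high), 46 mm above the bench, looking along the gauge's +y; axes parallel to the gauge's. It moves with the head
- head (a joint): slide of the blue head (56 x 60 x 48 mm) with its jaw towards the anvil: 0 = fully back, 0.08 m = its end stop, grows along the gauge's +y; moves with about 1 N of drag and stays where it is left. The distance from jaw face to anvil face is 0.114 m minus this value
- lever_hinge (a point): centre of the lever's hinge on the head, 68 mm above the bench, 65 mm behind the jaw face, axis level along the gauge's x. Push at the bar: about 6 N before the lever leaves its stop, so the head slides first until blocked; in each click it rises to about 10 N at a quarter of the click, falls to about 3 N at three quarters and is about 7 N in the notch
- lever (a joint): ratchet lever on the head, rad: 0 = on its back stop, leaning 24 deg (0.419) from upright towards the gauge's -y; grows as the bar goes towards +y. One click every 12 deg (0.2094): three clicks = 0.628, lever then 12 deg past upright; end stop at 1.05 after the fifth. A spring returns it to 0 when let go
- grip_bar (a point): centre of the lever's red round grip bar, 16 mm in diameter and 54 mm long, level along the gauge's x, carried at both ends by thin arms so that fingers can reach down either side of it, 85 mm from the hinge; about 146 mm above the bench at lever 0, 153 mm upright. Pinched from above with the fingers closing along the gauge's y, it turns between the pads on its arc
- part_center (a point): centre of the loose white coaxial adaptor, 20 x 49 x 20 mm (long axis along its own y, to within a few degrees along the gauge's y), lying on the table between jaw and anvil, some millimetres short of the anvil; 50 g
- part: the same white adaptor; origin at the centre of its underside
- wrench_center (a point): centre of a loose torque wrench with an orange handle, 22 x 160 x 17 mm, to be left alone
- cap_center (a point): centre of a loose white connector cap, 18 x 29 x 19 mm, to be left alone
- board_center (a point): centre of a loose green circuit board on stand-offs, 40 x 84 x 11 mm, to be left alone

How it is judged (in metres and radians):
On the way, in this order (a step that is already met when the one before it is completed fails the run):
1. the jaw has closed on the adaptor and pressed it against the anvil, before the first click (contact force between each of head, gauge and part above 1 N and y of jaw_face in the frame of gauge above 0.021 m and value of joint lever below 0.15 rad), for 0.04 s.
2. the lever has gone three clicks with the jaw still on the adaptor (value of joint lever between 0.53 and 0.728 rad and contact force between head and part above 1 N), for 0.2 s.
At the end, for the whole second after the job is handed in: the robot's fingers still hold the lever (more than 1.5 N on it) at rest at the third click (joint between 0.53 and 0.728 rad), and the adaptor is clamped along its length between jaw and anvil (jaw force on it over 1 N, jaw face 45 to 53 mm from the anvil face) (all of step 2 and velocity of joint lever between -0.1 and 0.1 rad/s and contact force between the fingers and lever above 1.5 N and y of part_center in the frame of anvil_face above -0.028 m and horizontal distance between jaw_face and anvil_face between 0.045 and 0.053 m); the arm keeps its last pose, push and grip.
It fails at once if the lever has gone into a fourth click (value of joint lever above 0.733 rad).
It fails at once if a bystander was disturbed (distance of any of wrench_center, cap_center, board_center from where it was at the start of the episode above 0.02 m).
It also fails if it takes over 38 s, if anything falls off the work surface, if the arm or the gripper's body presses on something with over 40 N, if the wrist force passes 120 N, or if a joint passes its speed limit or range.

## Working session

There is one attempt and no reset: what is moved stays moved. The work goes in short steps, Python scripts to look and compute and a shell command to move; the robot and the scene stay as the last step left them, time stands still between calls to the robot, and variables do not carry over. Pictures are saved under pics/ and viewed, at most 10 in all, crops included, and the job is handed in when it is done.

```bash
mkdir -p pics
python3 - <<'E'
from plant import *
import cv2,numpy as np
print(finger_overhang, get_obs())
ims=[]
for n in("side","top"):
    c=capture(n);cv2.imwrite(f"pics/{n}0.png",c["image"][:,:,::-1]);np.savez(f"{n}0.npz",**c)
    print(n,c["mtx"].tolist(),np.round(c["pose"],3).tolist(),[k for k in c])
E
```

```text
11.0 {'time': 0.0, 'joint_positions': array([-1.33700905e+00,  3.42726355e-01,  1.52506114e+00,  1.09788756e-05,
        1.27538551e+00, -1.46006485e-01]), 'dq': array([ 0.001217  , -0.00089379,  0.00026041, -0.00109247,  0.00126751,
       -0.00146227]), 'tau': array([-1.94169712e-03, -4.31246710e+01, -2.44226253e+01,  7.15201395e-02,
        5.60235931e-02, -1.31094862e-04]), 'tool_pos': array([ 194.55806263, -487.18126307,  237.02766525]), 'tcp_rot': array([-3.14003064e+00, -2.40309047e-04,  3.79790370e-01]), 'contact_force': array([ 0.15466593,  0.33784969, -0.67660264]), 'moment': array([-0.00551159,  0.05179683,  0.01213856]), 'finger_force': 0.0, 'grip_width': 91.94505568532394}
side [[409.2081752578129, 0.0, 274.6826247265575], [0.0, 409.2081752578129, 201.102729512259], [0.0, 0.0, 1.0]] [[-0.943, 0.281, -0.178, 440.925], [-0.333, -0.783, 0.525, 392.87], [0.008, 0.554, 0.832, 922.79], [0.0, 0.0, 0.0, 1.0]] ['image', 'mtx', 'pose']
top [[462.265182383817, 0.0, 277.33731239012354], [0.0, 462.265182383817, 207.8673983843798], [0.0, 0.0, 1.0]] [[0.012, 0.983, -0.185, 408.853], [-1.0, 0.011, -0.004, -87.478], [-0.002, 0.185, 0.983, 1230.081], [0.0, 0.0, 0.0, 1.0]] ['image', 'mtx', 'pose']
```

View pics/side0.png

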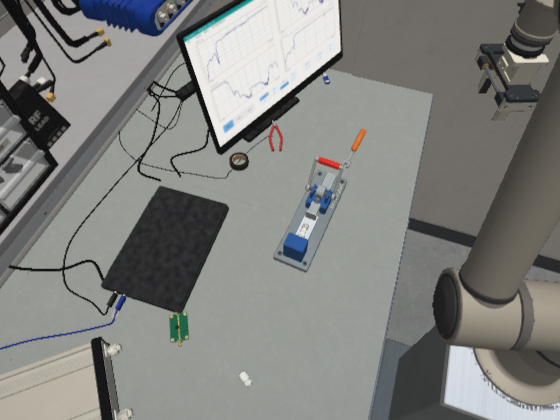

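View pics/top0.png

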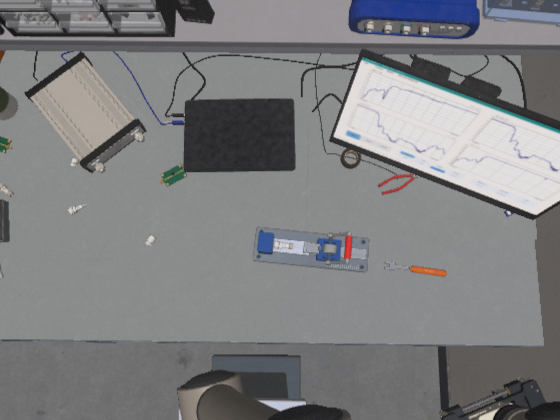

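The side view shows the red bar at (329,163) and the blue anvil at (297,245). In the top view the bar is at (348,247) and the anvil at (265,243). The gauge's +y points roughly along world +y, and the wrench lies at (430,270), beyond the lever.

```bash
cat > h.py <<'E'
import numpy as np,cv2
def ray(c,u,v):
    K=c["mtx"];P=c["pose"]
    d=np.array([(u-K[0,2])/K[0,0],-(v-K[1,2])/K[1,1],-1]);return P[:3,3],P[:3,:3]@d
def onz(c,u,v,z):
    o,d=ray(c,u,v);return o+d*(z-o[2])/d[2]
def tri(rs):
    A=0;b=0
    for o,d in rs:
        d=d/np.linalg.norm(d);M=np.eye(3)-np.outer(d,d);A=A+M;b=b+M@o
    return np.linalg.solve(A,b)
def blobs(c,kind,roi=None,amin=15):
    h=cv2.cvtColor(c["image"],cv2.COLOR_RGB2HSV);H,S,V=cv2.split(h)
    if kind=="red": m=((H<7)|(H>173))&(S>150)&(V>90)
    if kind=="blue": m=(H>98)&(H<125)&(S>120)&(V>50)
    m=m.astype(np.uint8)
    if roi: z=np.zeros_like(m);a,b,e,f=roi;z[b:f,a:e]=m[b:f,a:e];m=z
    out=[]
    for k in cv2.findContours(m,cv2.RETR_EXTERNAL,cv2.CHAIN_APPROX_NONE)[0]:
        if cv2.contourArea(k)>amin:
            M=cv2.moments(k);out.append((M["m10"]/M["m00"],M["m01"]/M["m00"],M["m00"],cv2.minAreaRect(k)))
    return sorted(out,key=lambda t:-t[2])
E
python3 - <<'E'
from h import *
np.set_printoptions(precision=1,suppress=True)
s=np.load("side0.npz");t=np.load("top0.npz")
bs=blobs(s,"red",(310,150,345,180));bt=blobs(t,"red",(335,228,362,270))
print(bs,bt)
print("bar",tri([ray(s,*bs[0][:2]),ray(t,*bt[0][:2])]),onz(t,*bt[0][:2],150),onz(s,*bs[0][:2],150))
for nm,c,r in(("s",s,(270,170,345,265)),("t",t,(250,225,345,268))):
    for b in blobs(c,"blue",r): print(nm,b)
    b=blobs(c,"blue",r)
for c,b in((t,bt[0]),(s,bs[0])):
    box=cv2.boxPoints(b[3]);e=[np.linalg.norm(box[i]-box[(i+1)%4]) for i in range(4)]
    i=int(np.argmax(e));p=onz(c,*box[i],150);q=onz(c,*box[(i+1)%4],150);d=p-q;print("bar dir",np.degrees(np.arctan2(d[1],d[0]))%180,np.linalg.norm(d))
# plate: corner look
for u,v in((257,228),(369,238),(253,261),(367,271)): print(onz(t,u,v,18))
E
```

```text
[(328.5173041894353, 162.63205828779599, 91.5, ((328.45001220703125, 162.64999389648438), (21.50348663330078, 5.375871658325195), 18.43494987487793))] [(347.8611111111111, 246.43627450980392, 102.0, ((347.786865234375, 246.84426879882812), (5.884822845458984, 22.000186920166016), 5.19442892074585))]
bar [ 522.3 -250.2  142.7] [ 522.1 -249.1  150. ] [ 521.  -244.1  150. ]
s (295.0354213273676, 246.62043251304996, 447.0, ((294.810302734375, 246.72413635253906), (22.840526580810547, 22.654830932617188), 21.801410675048828))
s (324.80296896086367, 202.29689608636974, 123.5, ((324.70001220703125, 200.60000610351562), (9.838699340820312, 23.702320098876953), 26.56505012512207))
s (310.6462585034014, 197.17913832199545, 73.5, ((311.96917724609375, 196.16781616210938), (6.869128227233887, 22.841922760009766), 24.443954467773438))
t (265.01929474384565, 242.22089155023284, 250.5, ((265.0231018066406, 242.31541442871094), (14.263994216918945, 19.721521377563477), 7.125016689300537))
t (331.9333333333333, 247.94137931034481, 145.0, ((328.4970397949219, 249.53822326660156), (22.39537811279297, 20.47796630859375), 4.39870548248291))
t (321.8080808080808, 255.78282828282823, 66.0, ((321.9000244140625, 256.20001220703125), (10.733126640319824, 9.391485214233398), 26.56505012512207))
bar dir 173.97448067546725 51.71339760627424
bar dir 175.90332586703298 52.533063788830205
[582.  -29.3  18. ]
[ 558.9 -324.9   18. ]
[494.9 -20.6  18. ]
[ 472.6 -317.6   18. ]
```

```bash
python3 -m inch '[0,0,0.0764,0,0,0,-1, 0,0,0.0764,0,0,0,-1, 0,0,0.0764,0,0,0,-1, 0,0,0.0764,0,0,0,-1]'; python3 -m inch '[0,0,0,0.032,-0.0272,0,-1,0,0,0,0.032,-0.0272,0,-1,0,0,0,0.032,-0.0272,0,-1,0,0,0,0.032,-0.0272,0,-1,0,0,0,0.032,-0.0272,0,-1,0,0,0,0.032,-0.0272,0,-1,0,0,0,0.032,-0.0272,0,-1,0,0,0,0.032,-0.0272,0,-1,0,0,0,0.032,-0.0272,0,-1,0,0,0,0.032,-0.0272,0,-1]'; python3 -m inch '[0,0,0,0.032,-0.0272,0,-1,0,0,0,0.032,-0.0272,0,-1,0,0,0,0,0,0,-1,0,0,0,0,0,0,-1]'
python3 - <<'E'
from plant import *
import cv2,numpy as np
c=capture("wrist");cv2.imwrite("pics/w1.png",c["image"][:,:,::-1]);np.savez("w1.npz",**c);print(c["pose"])
E
```

```text
time: 0.43
tool_pos: [194.6, -487.3, 237.3]
tcp_rot: [-3.141, 0.0, -0.084]
contact_force: [-0.9, -0.2, -0.2]
grip_width: 91.8
finger_force: 0.0
time: 1.27
tool_pos: [468.0, -289.4, 237.4]
tcp_rot: [-3.141, 0.001, -0.079]
contact_force: [0.3, -0.5, 0.5]
grip_width: 92.2
finger_force: 0.0
time: 1.6
tool_pos: [522.2, -250.0, 236.9]
tcp_rot: [-3.141, 0.001, -0.075]
contact_force: [-0.5, 0.3, -0.2]
grip_width: 91.5
finger_force: 0.0
[[-7.46762653e-02  9.55738065e-01  2.84584270e-01  5.98922611e+02]
 [-9.97205830e-01 -7.09992079e-02 -2.32302425e-02 -2.55370796e+02]
 [-1.99676926e-03 -2.85523841e-01  9.58369527e-01  3.83154809e+02]
 [ 0.00000000e+00  0.00000000e+00  0.00000000e+00  1.00000000e+00]]
```

View pics/w1.png

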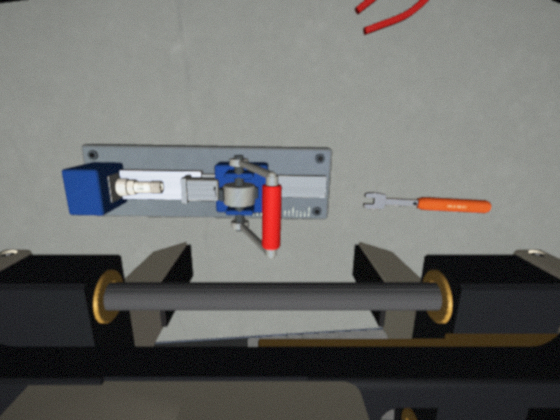

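The wrist view shows the bar at (272,217), between the fingers in y. The adaptor is at (140,186), the jaw tip is near u≈183, and the anvil face is near u≈115. I'll work out the residuals from these.

Run:
```python
from h import *
np.set_printoptions(precision=1,suppress=True)
c=np.load("w1.npz")
b=[x for x in blobs(c,"red",(255,165,290,265))][0];print(b)
p=onz(c,*b[:2],147);print("bar",p)
box=cv2.boxPoints(b[3]);e=[np.linalg.norm(box[i]-box[(i+1)%4]) for i in range(4)];i=int(np.argmax(e))
d=onz(c,*box[i],147)-onz(c,*box[(i+1)%4],147);print("dir",np.degrees(np.arctan2(d[1],d[0]))%180,np.linalg.norm(d))
for n,u,v,z in(("jaw",183,187,50),("anvil",116,187,50),("partR",163,187,42),("PL",83,146,18),("PR",331,149,18)):print(n,onz(c,u,v,z))
```

```text
(271.1813606104887, 216.73567137522323, 1026.5, ((271.21832275390625, 216.9286346435547), (17.60064125061035, 64.10179901123047), 1.080924153327942))
bar [ 522.5 -248.2  147. ]
dir 174.1565419300636 55.11022638123598
jaw [ 533.3 -149.5   50. ]
anvil [538.8 -74.6  50. ]
partR [ 533.4 -124.    42. ]
PL [584.8 -29.2  18. ]
PR [ 559.5 -321.3   18. ]
```

```bash
python3 -m inch '[0,0,0.0067,0,-0.001,0.0206,-1,0,0,0,0,0,0.0206,-1,0,0,0,0,0,0.0206,-1,0,0,0,0,0,0.0206,-1,0,0,0,0,0,0.0206,-1,0,0,0,0,0,0.0206,-1,0,0,0,0,0,0,-1,0,0,0,0,0,0,-1]'; python3 -m inch '[0,0,0,0,0,0,1,0,0,0,0,0,0,1,0,0,0,0,0,0,1,0,0,0,0,0,0,1,0,0,0,0,0,0,1,0,0,0,0,0,0,1,0,0,0,0,0,0,1,0,0,0,0,0,0,1,0,0,0,0,0,0,1,0,0,0,0,0,0,1]'
python3 - <<'E'
from plant import *
import cv2,numpy as np
c=capture("wrist");cv2.imwrite("pics/w2.png",c["image"][:,:,::-1]);np.savez("w2.npz",**c)
E
```

```text
time: 2.32
tool_pos: [520.3, -251.3, 138.5]
tcp_rot: [-3.141, 0.002, -0.09]
contact_force: [-0.1, -0.2, 0.9]
grip_width: 91.8
finger_force: 0.0
time: 3.15
tool_pos: [521.5, -250.6, 138.8]
tcp_rot: [3.142, 0.0, -0.089]
contact_force: [-0.6, 0.5, 0.8]
grip_width: 29.6
finger_force: 0.0
```

View pics/w2.png

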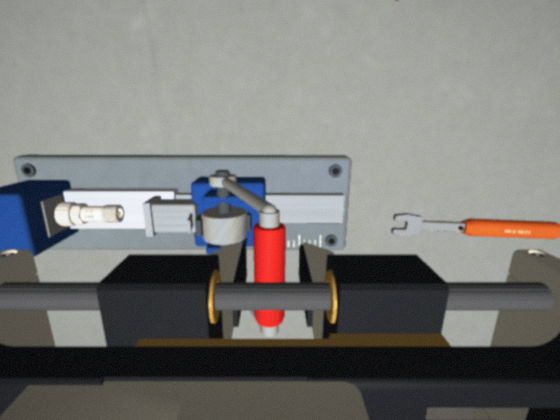

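The fingers straddle the bar at (270,260) and are still closing, so I'll continue.

```bash
python3 -m inch '[0,0,0,0,0,0,1,0,0,0,0,0,0,1,0,0,0,0,0,0,1,0,0,0,0,0,0,1,0,0,0,0,0,0,1]'
```

```text
time: 3.62
tool_pos: [521.5, -250.5, 138.8]
tcp_rot: [-3.142, 0.0, -0.089]
contact_force: [-0.8, -0.2, -1.5]
grip_width: 15.1
finger_force: 30.0
```

```bash
python3 -m inch '[0,0,0,0,-0.0025,0,1,0,0,0,0,-0.0025,0,1,0,0,0,0,-0.0025,0,1,0,0,0,0,-0.0025,0,1,0,0,0,0,-0.0025,0,1,0,0,0,0,-0.0025,0,1,0,0,0,0,-0.0025,0,1,0,0,0,0,-0.0025,0,1,0,0,0,0,-0.0025,0,1,0,0,0,0,0,0,1]'; python3 -m inch '[0,0,0,0,-0.0025,0,1,0,0,0,0,0,0,1]'; python3 -m inch '[0,0,0,0,-0.0025,0,1,0,0,0,0,0,0,1]'
```

```text
time: 4.45
tool_pos: [523.1, -232.1, 138.8]
tcp_rot: [-3.141, 0.0, -0.088]
contact_force: [0.7, 0.2, -2.1]
grip_width: 15.0
finger_force: 30.0
time: 4.62
tool_pos: [523.3, -230.3, 138.8]
tcp_rot: [-3.141, 0.0, -0.089]
contact_force: [0.9, 1.0, -2.3]
grip_width: 15.0
finger_force: 30.0
time: 4.78
tool_pos: [523.4, -228.4, 138.8]
tcp_rot: [-3.141, 0.0, -0.089]
contact_force: [0.7, -0.2, -1.9]
grip_width: 14.9
finger_force: 30.0
```

```bash
f='tool_pos|contact'; python3 -m inch '[0,0,0,0,-0.0015,0,1,0,0,0,0,0,0,1]'|grep -E $f; python3 -m inch '[0,0,0,0,-0.0015,0,1,0,0,0,0,0,0,1]'|grep -E $f;python3 -m inch '[0,0,0,0,-0.0015,0,1,0,0,0,0,0,0,1]'|grep -E $f;python3 -m inch '[0,0,0,0,-0.0015,0,1,0,0,0,0,0,0,1]'|grep -E $f
python3 - <<'E'
from plant import *
import cv2,numpy as np
c=capture("wrist");cv2.imwrite("pics/w3.png",c["image"][:,:,::-1]);np.savez("w3.npz",**c)
E
```

```text
tool_pos: [523.5, -227.3, 138.8]
contact_force: [-0.1, 1.2, -2.5]
tool_pos: [523.6, -226.1, 138.8]
contact_force: [0.8, 0.8, -2.4]
tool_pos: [523.8, -225.0, 138.8]
contact_force: [1.2, -0.1, -2.6]
tool_pos: [523.9, -223.7, 138.8]
contact_force: [0.8, 0.3, -3.0]
```

View pics/w3.png

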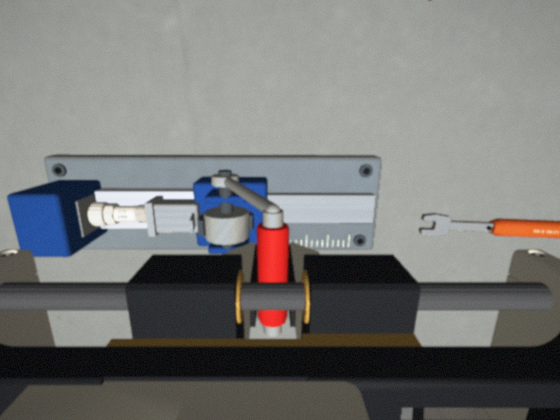

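The jaw at u≈148 is meeting the adaptor, which is still a few mm short of the anvil face at u≈85. I'll go on in small steps and watch the y force.

```bash
f='tool_pos|contact'; python3 -m inch '[0,0,0,0,-0.00125,0,1,0,0,0,0,0,0,1]'|grep -E $f; python3 -m inch '[0,0,0,0,-0.00125,0,1,0,0,0,0,0,0,1]'|grep -E $f;python3 -m inch '[0,0,0,0,-0.00125,0,1,0,0,0,0,0,0,1]'|grep -E $f;python3 -m inch '[0,0,0,0,-0.00125,0,1,0,0,0,0,0,0,1]'|grep -E $f
```

```text
tool_pos: [523.9, -222.8, 138.8]
contact_force: [0.5, -0.3, -2.8]
tool_pos: [524.0, -221.8, 138.8]
contact_force: [-0.1, -0.6, -3.2]
tool_pos: [524.1, -220.8, 138.8]
contact_force: [-0.2, -1.0, -3.0]
tool_pos: [524.2, -219.8, 138.8]
contact_force: [0.4, -0.9, -3.0]
```

```bash
f='tool_pos|contact'; python3 -m inch '[0,0,0,0,-0.00125,0,1,0,0,0,0,0,0,1]'|grep -E $f; python3 -m inch '[0,0,0,0,-0.00125,0,1,0,0,0,0,0,0,1]'|grep -E $f;python3 -m inch '[0,0,0,0,-0.00125,0,1,0,0,0,0,0,0,1]'|grep -E $f
```

```text
tool_pos: [524.3, -219.3, 138.8]
contact_force: [0.8, -2.7, -4.0]
tool_pos: [524.3, -218.8, 139.0]
contact_force: [-1.1, -5.6, -4.5]
tool_pos: [524.4, -218.4, 139.2]
contact_force: [-2.1, -8.1, -2.1]
```

Blocked at y≈-219, and the force has passed 6 N with the lever still near 0. Next is click 1 along the arc.

```bash
f='tool_pos|contact'; python3 -m inch '[0,0,0,0,-0.0025,-0.001,1,0,0,0,0,-0.0025,-0.001,1,0,0,0,0,-0.0025,-0.001,1,0,0,0,0,-0.0025,-0.0008,1,0,0,0,0,0,0,1]'|grep -E $f; python3 -m inch '[0,0,0,0,-0.0025,-0.0008,1,0,0,0,0,-0.0025,-0.0008,1,0,0,0,0,-0.0025,-0.0006,1,0,0,0,0,-0.0025,-0.0006,1,0,0,0,0,0,0,1]'|grep -E $f
```

```text
tool_pos: [525.1, -211.1, 142.5]
contact_force: [-2.8, -8.7, -2.0]
tool_pos: [525.9, -203.0, 145.4]
contact_force: [-3.5, -9.0, 2.1]
```

```bash
f='tool_pos|contact'; python3 -m inch '[0,0,0,0,-0.0028,-0.0004,1,0,0,0,0,-0.0028,-0.0004,1,0,0,0,0,-0.0028,-0.0004,1,0,0,0,0,-0.0028,-0.0002,1,0,0,0,0,0,0,1]'|grep -E $f; python3 -m inch '[0,0,0,0,-0.0028,-0.0001,1,0,0,0,0,-0.0028,0,1,0,0,0,0,-0.0028,0,1,0,0,0,0,-0.0028,0,1,0,0,0,0,0,0,1]'|grep -E $f
python3 - <<'E'
from plant import *
import cv2,numpy as np
c=capture("wrist");cv2.imwrite("pics/w4.png",c["image"][:,:,::-1]);np.savez("w4.npz",**c)
E
```

```text
tool_pos: [526.7, -195.5, 147.3]
contact_force: [-6.0, -13.1, 6.8]
tool_pos: [527.8, -185.4, 147.6]
contact_force: [-5.4, -8.4, 7.5]
```

View pics/w4.png

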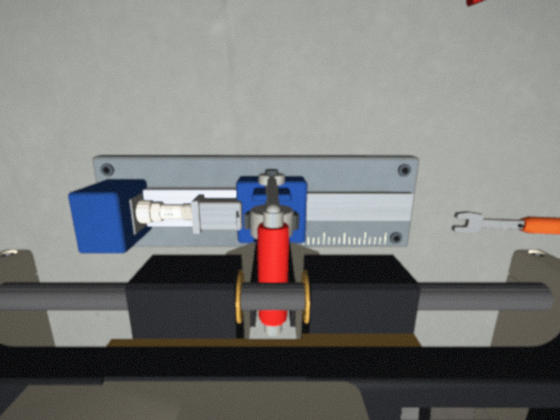

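The lever is upright at the second click, seen edge-on at u≈272, and the jaw at u≈194 is on the adaptor. Third click next, then a check.

```bash
f='tool_pos|contact'; python3 -m inch '[0,0,0,-0.0002,-0.0028,0,1,0,0,0,-0.0002,-0.0028,0,1,0,0,0,-0.0002,-0.0028,0,1,0,0,0,-0.0002,-0.0028,0,1,0,0,0,0,0,0,1]'|grep -E $f; python3 -m inch '[0,0,0,-0.0002,-0.002,0.0002,1,0,0,0,-0.0002,-0.002,0.0002,1,0,0,0,-0.0002,-0.002,0.0002,1,0,0,0,0,-0.002,0.0002,1,0,0,0,0,0,0,1,0,0,0,0,0,0,1]'|grep -E $f
```

```text
tool_pos: [528.5, -177.6, 148.0]
contact_force: [-2.9, -12.9, 8.8]
tool_pos: [529.2, -169.7, 146.9]
contact_force: [-0.2, -7.3, 6.4]
```

```bash
python3 -m inch '[0,0,0,0,-0.001,0.0002,1,0,0,0,0,-0.001,0.0002,1,0,0,0,0,0,0,1,0,0,0,0,0,0,1,0,0,0,0,0,0,1,0,0,0,0,0,0,1]'
python3 - <<'E'
from plant import *
import cv2,numpy as np
c=capture("wrist");cv2.imwrite("pics/w5.png",c["image"][:,:,::-1])
c=capture("side");cv2.imwrite("pics/s5.png",cv2.resize(c["image"][140:280,250:390,::-1],None,fx=4,fy=4))
E
```

```text
time: 9.8
tool_pos: [529.3, -168.6, 146.8]
tcp_rot: [3.137, -0.006, -0.089]
contact_force: [-0.9, -8.1, 7.2]
grip_width: 14.8
finger_force: 30.0
```

View pics/w5.png

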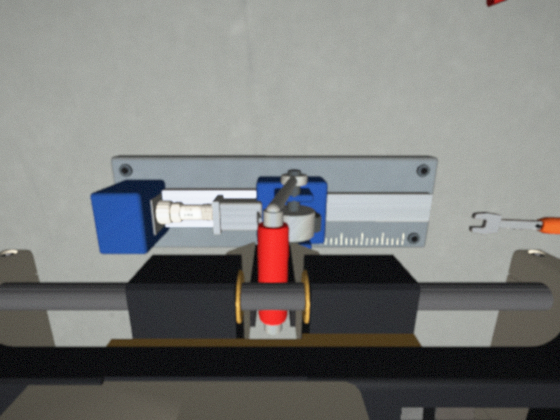

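The hinge is now at u≈293 and the bar at u≈272. That puts the bar about 16 mm past upright (≈0.61 rad, third notch), with a push of about 8 N and the jaw on the adaptor at u≈213. I'm handing it in.

```bash
python3 -c "from plant import *; print(close_job())"
```

```text
the job is handed in; nothing more can be done
None
```

I handed the job in with the gripper holding the bar at the third click (lever about 0.61 rad by my estimate), never into a fourth, and the jaw pressed on the adaptor against the anvil; the hand-in returned no verdict.

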